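Lock the thread stand's height nut and load the spool

TASK

Get the thread stand ready for sewing: run the red nut down the spindle and tighten it firmly against the brass nut's spring washer, so that the pair is locked, but do not drag the brass nut round with it, because it keeps the height setting. Then put the blue spool upright over the spindle so that it stands on the red nut, let go, and leave the other things where they are.

Things in the scene. Friction and masses are not known exactly. Their poses are not given: they have to be found in the camera images.
- jam_nut_mid (a point): Red hexagonal jam nut on the upright spindle, 36 mm across flats, 18 mm thick; the point is its centre. z up, x through the middle of a flat (white dot there), turning with the nut. Clockwise from above tightens and sinks it 1.9 mm per rad. It starts 5 to 8 mm (2.6 to 4.2 rad) above the washer; drag 0.06 N m.
- washer_seat (a point): Steel spring washer, 23 mm wide, on the brass nut; the point is the centre of its underside and sinks a little as it is squeezed. Washers are 1 to 5 mm thick. The red nut meets it at an angle to be felt, poses being too inexact: its torque jumps to 0.26 N m, then grows 1.3 N m per rad. Firmly tight is 0.52 to 0.62 N m about the spindle; let go there, it springs back slightly and stays.
- set_nut_top (a point): Brass hexagonal set nut under the washer, 26 mm across flats, 12 mm thick, its top 56 mm above the table; the point is the centre of its top face. It holds by friction: once the red nut is on the washer, a torque of 0.72 N m on the red nut drags the brass nut round.
- set_nut (a joint): Angle of the brass nut about the spindle in rad, 0 at the start, positive clockwise seen from above. Its setting is lost if this passes 0.06.
- spindle_tip (a point): Top end of the stand's upright steel spindle, 10 mm in diameter, 104 mm above the table. It stands on the centre of a white square base fixed to the table, 130 mm wide and 16 mm thick, with sides along this point's x and y. A grey collar of 22 mm diameter lies between base and brass nut.
- blue_spool_mid (a point): Centre (half-way up) of the spool with dark blue thread that is to be loaded: an upright cylinder 41 mm in diameter, 75 mm tall, 70 g, with white ends and a hole of 16 mm diameter right through. It stands on the table. When loaded, its centre is 46.5 mm above the centre of the red nut.
- blue_spool: The same blue spool, origin at the centre of its underside, z along its axis.
- orange_spool: Spool of the same size with orange thread, standing on the table (origin at its underside); not to be used. The two spools may be in each other's place.
- pincushion: Round red pincushion, 72 mm wide, 34 mm tall; origin at its underside; leave alone.
- screwdriver: Screwdriver lying on the table; leave alone.
- bobbin: Small steel bobbin with purple thread, 22 mm wide, 12 mm tall; leave alone.
- tape_case: Round yellow tape measure case, 54 mm wide, 16 mm thick; leave alone.
- chalk: Block of blue tailor's chalk, 45 x 30 x 8 mm; leave alone.
- button_jar: Amber jar, 60 mm wide, 70 mm tall; leave alone.

How it is judged:
On the way, in this order (a step that is already met when the one before it is completed fails the run):
1. the red nut is run down and tightened: the spring washer is squeezed by at least 0.1 mm, which takes 0.48 N m (z of washer_seat in the frame of set_nut_top below -9.9e-05 m), for 0.2 s.
2. the blue spool is over the spindle, upright, standing on the red nut (horizontal distance between blue_spool_mid and spindle_tip below 0.006 m and z of blue_spool_mid in the frame of jam_nut_mid below 0.0495 m and angle between blue_spool's own z axis and vertical below 0.08 rad), for 0.2 s.
At the end, for the whole second after the job is handed in: The red nut is still tight, squeezing the spring washer by at least 0.078 mm; the brass nut has turned by less than 0.06 rad; the blue spool is over the spindle (centres within 6 mm), standing on the red nut (centre no more than 49.5 mm above the nut's centre), upright within 0.08 rad and at rest (all of step 2 and z of washer_seat in the frame of set_nut_top below -7.8e-05 m and value of joint set_nut below 0.06 rad and linear speed of blue_spool below 0.02 m/s); the robot touches nothing.
It fails at once if the brass nut is dragged round by 0.06 rad or more, in either direction (value of joint set_nut above 0.06 rad or value of joint set_nut below -0.06 rad).
It fails at once if the orange spool is moved by more than 30 mm (distance of orange_spool from where it was at the start of the episode above 0.03 m).
It fails at once if one of the other things (pincushion, screwdriver, bobbin, tape measure, chalk, button jar) is moved by more than 30 mm (distance of any of pincushion, screwdriver, bobbin, tape_case, chalk, button_jar from where it was at the start of the episode above 0.03 m).
It also fails if it takes over 72 s, if anything falls off the work surface, if the arm or the gripper's body presses on something with over 40 N, if the wrist force passes 120 N, or if a joint passes its speed limit or range.

ROBOT

A 6-joint arm with a two-finger parallel gripper is mounted at the origin on the work surface. World frame = base frame: x ahead of the robot, y to its left, z up, the work surface at z = 0. Lengths are in m, angles in rad, forces in N, time in s.
With the tool pointing down it reaches from about 0.25 to 0.725 m from the base axis. Payload 4 kg.
Tool frame: the origin (TCP) lies midway between the tips of the shut fingers; the grasp point (between the pads) lies 19 mm behind it; z points along the fingers, y is the line along which they close (so a half turn about z gives the same grasp; the last joint's range is limited). The gripper opens to 85 mm and grips with 20 to 120 N. Pads are 22 mm wide; open, the fingers measure 114 mm over their backs; the gripper's body (76 mm by 85 mm) begins 54 mm behind the grasp point. The pads swing forward as they close: fully open they stand 13 mm farther back than shut.
Start: joints at [-1.183, 0.241, 0.005, 1.335, 0, 1.571], TCP at [0.189, -0.463, 0.231] pointing down, gripper open.
Joint ranges: [-2.72, 2.72], [-1.05, 1.87], [-1.09, 1.28], [-1.99, 2.15], [-1.42, 1.44], [-3.14, 3.14]. Speed limits (rad/s): [2.79, 2.79, 3.14, 3.14, 3.14, 3.14].

INTERFACE

Orientations are given as a unit quaternion [x, y, z, w].
In Python, from workcell import monitor, vision, job gives the robot as it stands.
- The arm moves only by the tool move_arm, never from a script. Its argument "moves" is a list that holds one entry, the list of rows, each a list of 5 numbers: the shift along the world's x, y, z in m, then the turn about the world's z in degrees, then the opening in per cent of the stroke, from 0 (shut) to 100 (fully open). In form: [[[x, y, z, turn, gripper], ...]]. A call has 1 to 5 rows; each row is the pose to reach, as a shift and turn from the pose commanded when the call began; what a row does not reach only later rows make up. A row lasts 1/8 s, in which the tool goes at most 62.5 mm and 10.7 degrees, less where a joint would pass 70% of its speed; a pose out of reach is approached as far as the arm can. A call with a gripper value outside its range is refused whole. The fingers move at their own pace and stop on an object; the grip force is fixed at half the most. Time passes only in rows, so rows that repeat a pose let the fingers close. It gives the time, the measured TCP pose, the force, the opening and the grip force at its end, in the units of the state.
- monitor.get_obs(): the state, without advancing time (a new reading comes with each control period).
- vision.camera(name): name is "scene" or "top" or "wrist"; returns a dict with "color" (384x512x3 uint8, red, green, blue), "camera_matrix" (3x3 intrinsics, pixels), "eye" and "attitude" of the camera in the world; the wrist camera has in their place "hand_eye" (4x4, takes a point from camera to tool coordinates, whose origin is the TCP and whose axes are the flange's). Camera axes: x right, y up, looking along -z (the intrinsics and any distortion apply to the point x, -y, -z); pixel columns grow to the right and rows downward; lengths in m; the calibration is good to about 2 mm. A picture is of the moment at which its call begins: read the wrist's pose just before it. There is no depth.
- job.job_done(): hands the job in; it is judged then, once.
The state is a dict: "clock": time; "joint_pos": joint angles; "joint_vel": joint speeds; "tau": joint torques, N m; "eef_pos": TCP position; "tool_rot": TCP orientation; "ft_force": force on the tool from outside, world axes, zero at the start; "ft_torque": the same for the moment, N m; "grip_width": finger opening in m; "grasp_force": force on a finger pad.
Only numpy, scipy, OpenCV 4.12 (cv2) and the standard library are available. Lean on these libraries where they do the work, as an engineer would, in place of code of your own. Each camera call takes 0.05 s, during which the arm holds its last target. There are 200 camera calls.

## Working session

There is one attempt and no reset: what is moved stays moved. The work goes in short steps, Python scripts to look and compute and a tool call to move; the robot and the scene stay as the last step left them, time stands still between calls to the robot, and variables do not carry over. Pictures are saved under pics/ and viewed, at most 10 in all, crops included, and the job is handed in when it is done.

Besides the shell and the picture viewer there is one more tool, called after "Request:" by a JSON object that holds its "name" and its "arguments", one argument or row to a line. move_arm: Moves the arm, as the interface text tells. Its arguments: {"type":"object","properties":{"moves":{"type":"array","items":{"type":"array","items":{"type":"array","items":{"type":"number"}}}}},"required":["moves"]}

```bash
ls; mkdir -p pics
cat > h.py <<'E'
from workcell import monitor, vision, job
import numpy as np, cv2
from scipy.spatial.transform import Rotation as R
def cam(n):
    o=monitor.get_obs(); c=vision.camera(n); K=np.array(c["camera_matrix"])
    if n=="wrist":
        T=np.eye(4);T[:3,:3]=R.from_quat(o["tool_rot"]).as_matrix();T[:3,3]=o["eef_pos"]
        M=T@np.array(c["hand_eye"]); Rm,e=M[:3,:3],M[:3,3]
    else:
        a=np.array(c["attitude"]); e=np.array(c["eye"])
        Rm=a if a.shape==(3,3) else R.from_quat(a).as_matrix()
    return c["color"],K,Rm,e,c
def plane(u,v,K,Rm,e,z):
    d=np.linalg.inv(K)@[u,v,1]; d=Rm@[d[0],-d[1],-d[2]]
    return e+d*(z-e[2])/d[2]
def proj(p,K,Rm,e):
    q=Rm.T@(np.array(p)-e); w=K@[q[0],-q[1],-q[2]]; return w[:2]/w[2]
E
python3 - <<'E'
from h import *
for n in ("scene","top"):
    c=cam(n); cv2.imwrite(f"pics/{n}0.png",c[0][:,:,::-1]); print(n,c[1].tolist(),c[2].tolist(),c[3],[k for k in c[4]],c[4].get("distortion"))
print(monitor.get_obs())
E
```

```text
pics
scene [[415.377314972121, 0.0, 255.89736014761675], [0.0, 415.377314972121, 185.28534542375672], [0.0, 0.0, 1.0]] [[0.3319182749235262, -0.7434611765589679, 0.5805994641070089], [0.9432954185591306, 0.25839803855348, -0.2083847571130609], [0.0049002139897783015, 0.616843523611353, 0.7870705529249491]] [ 1.21689193 -0.21190609  0.92546585] ['color', 'camera_matrix', 'eye', 'attitude'] None
top [[363.19024315072886, 0.0, 246.82904962330878], [0.0, 363.19024315072886, 198.07902827118147], [0.0, 0.0, 1.0]] [[0.003933560673481384, 0.9987046224849564, -0.05073070202164703], [-0.9999120934766129, 0.0032858062103212626, -0.01284557498775386], [-0.012662243862990231, 0.05077677131060339, 0.9986297547517925]] [0.53797042 0.01826271 0.97384016] ['color', 'camera_matrix', 'eye', 'attitude'] None
{'clock': 0.1, 'joint_pos': array([-1.18299133e+00,  2.41352678e-01,  3.89357220e-03,  1.33521520e+00,
        2.76007290e-05,  1.57083028e+00]), 'joint_vel': array([ 0.00184573, -0.00074301,  0.00447743, -0.00036918,  0.00206788,
       -0.00033955]), 'tau': array([ 6.73195227e-04, -3.73137510e+01,  2.53010291e+01,  1.08764763e-02,
        1.50819155e-04,  3.46942571e-06]), 'eef_pos': array([ 0.1888765 , -0.46235362,  0.23050769]), 'tool_rot': array([ 9.81262579e-01,  1.92672961e-01, -1.67407664e-04, -9.24049408e-04]), 'ft_force': array([-0.4590345 ,  0.08363589, -1.04331448]), 'ft_torque': array([ 0.03736861, -0.00818223,  0.0240282 ]), 'grasp_force': 0.0, 'grip_width': 0.08574817817835223}
```

View pics/top0.png

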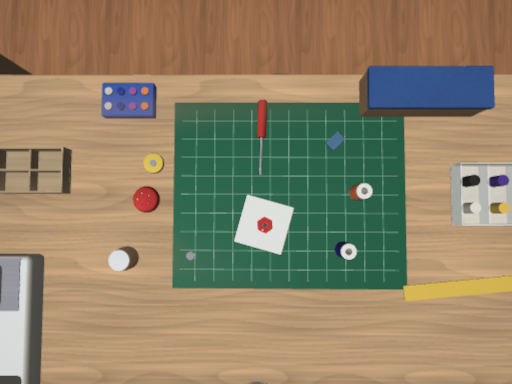

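View pics/scene0.png

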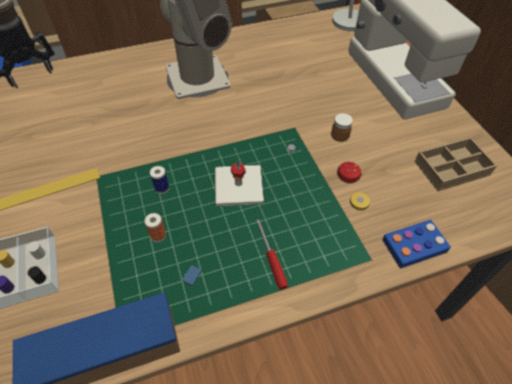

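Top view: red nut at about (265,225) on the white base, blue spool's top at (348,252), orange spool at (364,191). I'll measure these coarsely, then check from near with the wrist camera.

```bash
cat >> h.py <<'E'
def blobs(mask,roi,amin=20):
    m=np.zeros_like(mask); x0,y0,x1,y1=roi; m[y0:y1,x0:x1]=mask[y0:y1,x0:x1]
    cs,_=cv2.findContours(m,cv2.RETR_EXTERNAL,cv2.CHAIN_APPROX_NONE)
    return sorted([c for c in cs if cv2.contourArea(c)>amin],key=cv2.contourArea)[::-1]
def white(im): 
    h=cv2.cvtColor(im,cv2.COLOR_RGB2HSV); return cv2.inRange(h,(0,0,150),(180,60,255))
def red(im):
    h=cv2.cvtColor(im,cv2.COLOR_RGB2HSV); return cv2.inRange(h,(0,150,70),(8,255,255))|cv2.inRange(h,(170,150,70),(180,255,255))
E
python3 - <<'E'
from h import *
im,K,Rm,e,_=cam("top")
P=lambda u,v,z:plane(u,v,K,Rm,e,z).round(4)
w=white(im)
b=blobs(w,(225,185,305,265))[0]; r=cv2.minAreaRect(b); print("base",P(*r[0],.016),r); bp=cv2.boxPoints(r); print([P(*q,.016) for q in bp])
for n,roi in (("blue",(332,238,362,264)),("orange",(352,178,376,204))):
    c=blobs(w,roi)[0]; (x,y),rad=cv2.minEnclosingCircle(c); print(n,x,y,rad,P(x,y,.075))
c=blobs(red(im),(245,205,285,245))[0]; x,y=cv2.minEnclosingCircle(c)[0]; print("nut",x,y,cv2.contourArea(c),P(x,y,.087))
print(R.from_quat(monitor.get_obs()["tool_rot"]).as_matrix().round(3))
E
```

```text
base [ 0.5178 -0.0141  0.016 ] ((263.7075500488281, 224.27357482910156), (49.86188507080078, 49.58716583251953), 15.945394515991211)
[array([0.4729, 0.0667, 0.016 ]), array([0.5985, 0.0314, 0.016 ]), array([ 0.5628, -0.095 ,  0.016 ]), array([ 0.4379, -0.0591,  0.016 ])]
blue 348.6920471191406 251.1423797607422 8.309272766113281 [ 0.4542 -0.2204  0.075 ]
orange 364.0833435058594 190.5416717529297 8.229124069213867 [ 0.6032 -0.2598  0.075 ]
nut 264.7391357421875 224.6086883544922 124.5 [ 0.5185 -0.0142  0.087 ]
[[ 0.926  0.378 -0.001]
 [ 0.378 -0.926  0.002]
 [-0.    -0.002 -1.   ]]
```

Request:
{"name": "move_arm", "arguments": {
  "moves": [
    [[0.04, 0.05, 0.02, 10.7, 100], [0.08, 0.1, 0.02, 21.4, 100], [0.12, 0.15, 0.02, 32.1, 100], [0.16, 0.2, 0.02, 42.8, 100], [0.2, 0.25, 0.02, 53.5, 100]]
  ]
}}

```text
clock: 0.78
eef_pos: [0.3833, -0.2194, 0.2513]
tool_rot: [0.788, 0.616, -0.0, 0.0]
ft_force: [1.0, -0.4, 0.9]
grip_width: 0.0858
grasp_force: 0.0
```

Request:
{"name": "move_arm", "arguments": {
  "moves": [
    [[0.03, 0.04, 0, 10.7, 100], [0.06, 0.08, 0, 21.4, 100], [0.08, 0.12, 0, 32.1, 100], [0.09, 0.15, 0, 42.8, 100], [0.09, 0.18, 0, 53.5, 100]]
  ]
}}

```text
clock: 1.4
eef_pos: [0.4729, -0.0397, 0.2507]
tool_rot: [0.426, 0.905, -0.0, -0.0]
ft_force: [-0.7, -0.2, 0.2]
grip_width: 0.0854
grasp_force: 0.0
```

Request:
{"name": "move_arm", "arguments": {
  "moves": [
    [[0, 0, 0, 10.7, 100], [0, 0, 0, 21.4, 100], [0, 0, 0, 32.1, 100], [0, 0, 0, 42.8, 100], [0, 0, 0, 53.5, 100]]
  ]
}}

```text
clock: 2.02
eef_pos: [0.4722, -0.041, 0.2509]
tool_rot: [-0.027, 1.0, 0.0, -0.0]
ft_force: [-0.6, 0.3, -0.1]
grip_width: 0.0853
grasp_force: 0.0
```

Request:
{"name": "move_arm", "arguments": {
  "moves": [
    [[0, 0, 0, 10.7, 100], [0, 0, 0, 21.4, 100], [0, 0, 0, 32.1, 100], [0, 0, 0, 42.8, 100], [0, 0, 0, 53.5, 100]]
  ]
}}

```text
clock: 2.65
eef_pos: [0.4722, -0.0411, 0.2509]
tool_rot: [-0.474, 0.881, 0.0, -0.0]
ft_force: [-0.6, 0.3, 0.6]
grip_width: 0.0853
grasp_force: 0.0
```

Run:
```python
from h import *
o=monitor.get_obs(); print(o["joint_pos"].round(3),o["eef_pos"].round(4),o["clock"],R.from_quat(o["tool_rot"]).as_matrix().round(3)[:,1],o["ft_torque"],o["ft_force"])
c=cam("wrist"); print(c[4]["hand_eye"],c[1])
```

```text
[-0.087  0.182 -0.018  1.371  0.    -1.074] [ 0.4722 -0.0411  0.2509] 2.65 [-0.835  0.551  0.001] [ 0.00062232  0.01727186 -0.0499464 ] [-0.6054393   0.2602094   0.60650623]
[[-2.76972908e-04  9.55449947e-01  2.95153048e-01  7.61871310e-02]
 [ 9.99999904e-01  1.64418802e-04  4.06158590e-04  2.04854268e-04]
 [ 3.39535493e-04  2.95153132e-01 -9.55449901e-01 -1.42257351e-01]
 [ 0.00000000e+00  0.00000000e+00  0.00000000e+00  1.00000000e+00]] [[276.43315536   0.         257.21878229]
 [  0.         276.43315536 196.29445363]
 [  0.           0.           1.        ]]
```

Request:
{"name": "move_arm", "arguments": {
  "moves": [
    [[0.04, 0.027, 0, 10.7, 100], [0.046, 0.027, 0, 21.4, 100], [0.046, 0.027, 0, 32.1, 100], [0.046, 0.027, 0, 42.8, 100], [0.046, 0.027, 0, 53.5, 100]]
  ]
}}

```text
clock: 3.32
eef_pos: [0.5183, -0.014, 0.2509]
tool_rot: [0.819, -0.574, -0.0, 0.0]
ft_force: [-0.0, 0.9, 0.5]
grip_width: 0.0854
grasp_force: 0.0
```

Request:
{"name": "move_arm", "arguments": {
  "moves": [
    [[0, 0, 0, 10, 100], [0, 0, 0, 20, 100], [0, 0, 0, 30, 100], [0, 0, 0, 30, 100]]
  ]
}}

```text
clock: 3.82
eef_pos: [0.5183, -0.0141, 0.251]
tool_rot: [0.938, -0.346, -0.0, 0.0]
ft_force: [-0.8, 0.4, 0.4]
grip_width: 0.0851
grasp_force: 0.0
```

Run:
```python
from h import *
o=monitor.get_obs(); print(o["joint_pos"].round(3),o["eef_pos"].round(4),o["ft_torque"])
Y=R.from_quat(o["tool_rot"]).as_matrix()[:,1]; print("y yaw",np.degrees(np.arctan2(Y[1],Y[0])))
im,K,Rm,e,_=cam("wrist")
m=red(im); c=blobs(m,(100,50,420,384),200)[0]
uv,rad=cv2.minEnclosingCircle(c); print(uv,rad,plane(*uv,K,Rm,e,.085).round(4), cv2.boundingRect(c))
x,y=map(int,uv); cr=im[max(0,y-90):y+90,max(0,x-120):x+120]
cv2.imwrite("pics/w1.png",cv2.resize(cr[:,:,::-1],None,fx=3,fy=3,interpolation=cv2.INTER_CUBIC)); print(max(0,x-120),max(0,y-90))
```

```text
[-0.027  0.271  0.096  1.397 -0.    -2.462] [ 0.5183 -0.0141  0.251 ] [ 0.02643301 -0.05646265 -0.0291225 ]
y yaw -130.5044954083517
(255.7123260498047, 176.5616455078125) 16.14162826538086 [ 0.5216 -0.0158  0.085 ] (241, 161, 31, 32)
135 86
```

View pics/w1.png

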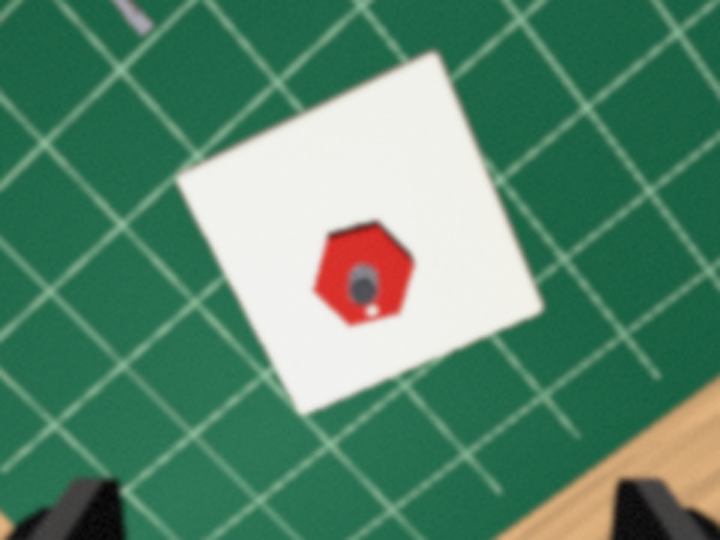

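Wrist crop: red nut at the crop's (364,275), flats tilted about 15° from the image axes, white dot at the bottom flat. Turning about +15° aligns the pads with a pair of flats. I'll move nearer and re-measure.

Request:
{"name": "move_arm", "arguments": {
  "moves": [
    [[0.001, 0, -0.04, 8, 100], [0.002, -0.001, -0.08, 15, 100], [0.002, -0.001, -0.08, 15, 100]]
  ]
}}

```text
clock: 4.25
eef_pos: [0.5177, -0.015, 0.1683]
tool_rot: [0.975, -0.221, -0.004, 0.001]
ft_force: [0.3, -0.1, -0.1]
grip_width: 0.0855
grasp_force: 0.0
```

Run:
```python
from h import *
o=monitor.get_obs(); print(o["joint_pos"].round(3),o["eef_pos"].round(4),o["ft_torque"])
Y=R.from_quat(o["tool_rot"]).as_matrix()[:,1]; print("y yaw",np.degrees(np.arctan2(Y[1],Y[0])))
im,K,Rm,e,_=cam("wrist")
c=blobs(red(im),(100,20,420,384),200)[0]; uv,rad=cv2.minEnclosingCircle(c)
P=lambda p,z:plane(*p,K,Rm,e,z).round(4)
print(uv,P(uv,.085))
h=cv2.convexHull(c); a=cv2.approxPolyDP(h,0.04*cv2.arcLength(h,True),True)[:,0]
q=np.array([P(p,.085)[:2] for p in a]); print(a.tolist(),q.tolist())
d=np.roll(q,-1,0)-q; print(np.degrees(np.arctan2(d[:,1],d[:,0])).round(1),np.linalg.norm(d,axis=1).round(4))
b=blobs(white(im),(60,20,460,384),3000)[0]; r=cv2.minAreaRect(cv2.convexHull(b)); print("base",P(r[0],.016),r)
x,y=map(int,uv); cr=im[max(0,y-90):y+90,max(0,x-120):x+120]
cv2.imwrite("pics/w2.png",cv2.resize(cr[:,:,::-1],None,fx=3,fy=3,interpolation=cv2.INTER_CUBIC)); print(max(0,x-120),max(0,y-90))
```

```text
[-0.029  0.318 -0.058  1.203  0.    -2.725] [ 0.5177 -0.015   0.1683] [-0.05087295 -0.00772189  0.00627896]
y yaw -115.52367765837566
(254.0, 196.76922607421875) [ 0.5225 -0.0154  0.085 ]
[[264, 177], [273, 204], [265, 216], [243, 216], [232, 199], [244, 177]] [[0.5345, -0.0305], [0.5095, -0.0273], [0.5024, -0.0164], [0.5107, 0.0009], [0.5288, 0.0025], [0.5417, -0.0154]]
[ 172.7  123.1   64.4    5.1  -54.2 -115.5] [0.0252 0.013  0.0192 0.0182 0.0221 0.0167]
base [ 0.5242 -0.0145  0.016 ] ((253.0851287841797, 176.5391845703125), (116.81597137451172, 125.49788665771484), 81.02737426757812)
134 106
```

View pics/w2.png

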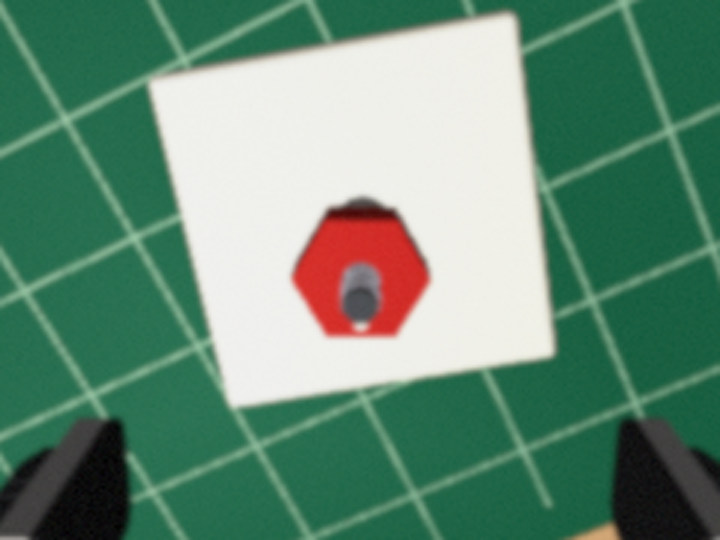

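The near view shows the flats lying parallel to the closing axis, with corners left and right, so I had the turn sense wrong. From here it needs −30° (q6 ≈ −2.2, which leaves enough range to turn clockwise). I'll turn and re-centre across the jaws.

Request:
{"name": "move_arm", "arguments": {
  "moves": [
    [[0, 0, 0, -10, 100], [0, 0, 0, -20, 100], [0, 0, 0, -30, 100], [0, 0, 0, -30, 100], [0, 0, 0, -30, 100]]
  ]
}}

```text
clock: 4.92
eef_pos: [0.5213, -0.0151, 0.1727]
tool_rot: [0.886, -0.463, 0.001, -0.001]
ft_force: [0.5, 0.8, -0.0]
grip_width: 0.0853
grasp_force: 0.0
```

```bash
cat > nutm.py <<'E'
from h import *
o=monitor.get_obs(); print(o["joint_pos"].round(3),o["eef_pos"].round(4),o["ft_torque"].round(3))
T=R.from_quat(o["tool_rot"]).as_matrix(); print("y yaw",np.degrees(np.arctan2(T[1,1],T[0,1])))
im,K,Rm,e,_=cam("wrist")
c=blobs(red(im),(100,20,420,384),200)[0]; x,y,w,h=cv2.boundingRect(c); h6=cv2.convexHull(c)[:,0].astype(float)
q=np.array([plane(*p,K,Rm,e,.085) for p in h6])-o["eef_pos"]; t=q@T  # tool coordinates
print("nut tool y range",t[:,1].min(),t[:,1].max(),"x range",t[:,0].min(),t[:,0].max())
cy=(t[:,1].min()+t[:,1].max())/2; cx=t[:,0].min()+.0208 if 1 else 0
print("centre y",cy,"cx(front corner)",t[:,0].min()+.0208, t[:,0].max()-.0208,"world shift",(T@[0,cy,0]).round(4))
E
python3 nutm.py
```

```text
[-0.029  0.314 -0.052  1.203  0.    -2.207] [ 0.5213 -0.0151  0.1727] [-0.027  0.011  0.025]
y yaw -145.21968209396002
nut tool y range -0.015324892792187343 0.01738153852800492 x range -0.018613668725160064 0.021721595067172805
centre y 0.0010283228679087882 cx(front corner) 0.0021863312748399352 0.0009215950671728063 world shift [-0.0008 -0.0006 -0.    ]
```

Request:
{"name": "move_arm", "arguments": {
  "moves": [
    [[-0.001, -0.0005, -0.05, 0, 100], [-0.001, -0.0005, -0.1, 0, 80], [-0.001, -0.0005, -0.118, 0, 70], [-0.001, -0.0005, -0.118, 0, 60], [-0.001, -0.0005, -0.118, 0, 55]]
  ]
}}

```text
clock: 5.6
eef_pos: [0.5206, -0.0156, 0.0544]
tool_rot: [0.886, -0.464, 0.001, -0.0]
ft_force: [0.5, -0.1, -0.2]
grip_width: 0.0466
grasp_force: 0.0
```

Request:
{"name": "move_arm", "arguments": {
  "moves": [
    [[0, 0, 0, 0, 50], [0, 0, 0, 0, 45], [0, 0, 0, 0, 0], [0, 0, 0, 0, 0], [0, 0, 0, 0, 0]]
  ]
}}

```text
clock: 6.22
eef_pos: [0.5211, -0.0151, 0.0546]
tool_rot: [0.886, -0.464, 0.001, -0.001]
ft_force: [1.7, 2.3, 6.1]
grip_width: 0.0352
grasp_force: 62.2
```

```bash
cat > s.py <<'E'
from h import *
o=monitor.get_obs()
T=R.from_quat(o["tool_rot"]).as_matrix()
print(o["clock"],o["eef_pos"].round(4),"q6",o["joint_pos"][5].round(3),"yaw",np.degrees(np.arctan2(T[1,1],T[0,1])).round(2),"F",o["ft_force"].round(2),"M",o["ft_torque"].round(3),"grip",o["grip_width"].round(4),o["grasp_force"])
E
python3 s.py
```

```text
Traceback (most recent call last):
  File "s.py", line 4, in <module>
    print(o["clock"],o["eef_pos"].round(4),"q6",o["joint_pos"][5].round(3),"yaw",np.degrees(np.arctan2(T[1,1],T[0,1])).round(2),"F",o["ft_force"].round(2),"M",o["ft_torque"].round(3),"grip",o["grip_width"].round(4),o["grasp_force"])
                                                                                                                                                                                              ^^^^^^^^^^^^^^^^^^^^^
AttributeError: 'float' object has no attribute 'round'
```

```bash
cat > s.py <<'E'
from h import *
import sys
n=int(sys.argv[1]) if len(sys.argv)>1 else 1
L=[]
for i in range(n):
    o=monitor.get_obs(); L.append([o["ft_torque"][2],o["tau"][5],*o["ft_force"]])
    if i<n-1: vision.camera("wrist")
T=R.from_quat(o["tool_rot"]).as_matrix()
print(round(o["clock"],2),o["eef_pos"].round(4),"q6",o["joint_pos"][5].round(4),"yaw",np.degrees(np.arctan2(T[1,1],T[0,1])).round(2),"grip",round(o["grip_width"],4),round(o["grasp_force"],1))
print("Mz",np.mean(L,0).round(3)[0],"tau6",np.mean(L,0).round(3)[1],"F",np.mean(L,0).round(1)[2:],"sd",np.std(L,0).round(3)[:2])
E
python3 s.py 3
```

```text
6.33 [ 0.5211 -0.0151  0.0546] q6 -2.2067 yaw -145.26 grip 0.0348 62.2
Mz -0.054 tau6 -0.076 F [1.5 2.4 6.3] sd [0.052 0.   ]
```

Request:
{"name": "move_arm", "arguments": {
  "moves": [
    [[0, 0, -0.0004, -10.7, 0], [0, 0, -0.0007, -21.4, 0], [0, 0, -0.0011, -32.1, 0], [0, 0, -0.0014, -42.8, 0], [0, 0, -0.0018, -53.5, 0]]
  ]
}}

```text
clock: 6.95
eef_pos: [0.5193, -0.0153, 0.0526]
tool_rot: [-0.58, 0.815, 0.0, 0.0]
ft_force: [-3.2, 1.2, 8.7]
grip_width: 0.0349
grasp_force: 62.8
```

```bash
python3 s.py 3
```

```text
7.05 [ 0.5193 -0.0153  0.0526] q6 -1.2705 yaw 161.09 grip 0.0349 62.8
Mz -0.014 tau6 -0.09 F [-3.   1.7  9.3] sd [0.107 0.762]
```

Request:
{"name": "move_arm", "arguments": {
  "moves": [
    [[0, 0, -0.0003, -10.7, 0], [0, 0, -0.0006, -21.4, 0], [0, 0, -0.001, -32.1, 0], [0, 0, -0.0013, -42.8, 0], [0, 0, -0.0016, -53.5, 0]]
  ]
}}

```text
clock: 7.68
eef_pos: [0.5179, -0.014, 0.0508]
tool_rot: [-0.152, 0.988, 0.002, -0.001]
ft_force: [-5.6, 5.9, 11.7]
grip_width: 0.035
grasp_force: 62.9
```

Request:
{"name": "move_arm", "arguments": {
  "moves": [
    [[0, 0, -0.0004, -10, 0], [0, 0, -0.0007, -20, 0], [0, 0, -0.001, -30, 0], [0, 0, -0.001, -30, 0], [0, 0, -0.001, -30, 0]]
  ]
}}

```text
clock: 8.3
eef_pos: [0.518, -0.0129, 0.0498]
tool_rot: [0.106, 0.994, 0.003, -0.001]
ft_force: [-5.2, 9.0, 11.6]
grip_width: 0.035
grasp_force: 63.0
```

```bash
python3 s.py 4
```

```text
8.45 [ 0.5179 -0.0129  0.0498] q6 0.1844 yaw 77.82 grip 0.0348 63.0
Mz -0.058 tau6 -0.066 F [-5.3  8.2 11. ] sd [0.01  0.001]
```

Request:
{"name": "move_arm", "arguments": {
  "moves": [
    [[-0.002, 0.002, -0.0002, -5, 0], [-0.002, 0.002, -0.0004, -10, 0], [-0.002, 0.002, -0.0005, -15, 0], [-0.002, 0.002, -0.0007, -20, 0], [-0.002, 0.002, -0.0007, -20, 0]]
  ]
}}

```text
clock: 9.07
eef_pos: [0.5181, -0.0121, 0.0495]
tool_rot: [0.277, 0.961, 0.002, 0.001]
ft_force: [-0.7, 4.6, 8.4]
grip_width: 0.035
grasp_force: 62.6
```

```bash
python3 s.py 4
```

```text
9.22 [ 0.5181 -0.0121  0.0495] q6 0.5362 yaw 57.85 grip 0.035 62.6
Mz 0.305 tau6 0.357 F [-1.3  4.4  8.1] sd [0.027 0.051]
```

Contact has been felt: torque is about 0.3–0.36 N m. From here I'll use small steps.

```bash
python3 s.py 5
```

```text
9.43 [ 0.5181 -0.0121  0.0495] q6 0.5362 yaw 57.85 grip 0.0348 62.6
Mz 0.342 tau6 0.32 F [-1.5  4.7  8.5] sd [0.02 0.  ]
```

Request:
{"name": "move_arm", "arguments": {
  "moves": [
    [[0, 0.001, 0, -1.5, 0], [0, 0.001, -0.0001, -3, 0], [0, 0.001, -0.0001, -3, 0], [0, 0.001, -0.0001, -3, 0]]
  ]
}}

```text
clock: 9.93
eef_pos: [0.5182, -0.0119, 0.0495]
tool_rot: [0.302, 0.953, 0.001, 0.001]
ft_force: [-1.2, 2.3, 8.0]
grip_width: 0.0348
grasp_force: 62.7
```

```bash
python3 s.py 6
```

```text
10.18 [ 0.5182 -0.0119  0.0495] q6 0.5903 yaw 54.83 grip 0.0349 62.6
Mz 0.43 tau6 0.424 F [-1.4  2.4  9. ] sd [0.018 0.   ]
```

Request:
{"name": "move_arm", "arguments": {
  "moves": [
    [[0, 0, 0, -1.5, 0], [0, 0, -0.0001, -3, 0], [0, 0, -0.0001, -3, 0], [0, 0, -0.0001, -3, 0]]
  ]
}}

```text
clock: 10.68
eef_pos: [0.5183, -0.0118, 0.0495]
tool_rot: [0.327, 0.945, 0.001, 0.001]
ft_force: [-1.4, 3.3, 10.2]
grip_width: 0.0346
grasp_force: 62.7
```

```bash
python3 s.py 5
```

```text
10.88 [ 0.5183 -0.0118  0.0495] q6 0.6424 yaw 51.84 grip 0.035 62.7
Mz 0.503 tau6 0.484 F [-1.1  2.8  9.4] sd [0.021 0.   ]
```

Request:
{"name": "move_arm", "arguments": {
  "moves": [
    [[0, 0, 0, -2, 0], [0, 0, -0.0001, -4, 0], [0, 0, -0.0001, -4, 0], [0, 0, -0.0001, -4, 0]]
  ]
}}

```text
clock: 11.38
eef_pos: [0.5184, -0.0117, 0.0495]
tool_rot: [0.359, 0.933, 0.001, 0.001]
ft_force: [-0.8, 1.8, 9.7]
grip_width: 0.0352
grasp_force: 62.7
```

```bash
python3 s.py 6
```

```text
11.62 [ 0.5184 -0.0117  0.0495] q6 0.7121 yaw 47.86 grip 0.035 62.7
Mz 0.558 tau6 0.556 F [-1.3  2.5  9.7] sd [0.018 0.   ]
```

Torque is 0.557 N m on both sensors, inside the band. Releasing.

Request:
{"name": "move_arm", "arguments": {
  "moves": [
    [[0, 0, -0.0001, 0, 50], [0, 0, -0.0001, 0, 60], [0, 0, -0.0001, 0, 80], [0, 0, 0.0, 0, 90], [0, 0, 0.03, 0, 90]]
  ]
}}

```text
clock: 12.25
eef_pos: [0.515, -0.0126, 0.0758]
tool_rot: [0.361, 0.933, -0.001, -0.003]
ft_force: [0.2, -0.7, 0.3]
grip_width: 0.0776
grasp_force: 0.0
```

Request:
{"name": "move_arm", "arguments": {
  "moves": [
    [[0, 0, 0.05, 0, 100], [0, 0, 0.09, 0, 100], [0, 0, 0.09, 0, 100], [0, 0, 0.09, 0, 100]]
  ]
}}

```text
clock: 12.75
eef_pos: [0.5171, -0.0127, 0.1674]
tool_rot: [0.361, 0.933, -0.0, -0.0]
ft_force: [-0.1, 0.2, -0.1]
grip_width: 0.0854
grasp_force: 0.0
```

```bash
python3 s.py
python3 - <<'E'
from h import *
im,K,Rm,e,_=cam("wrist")
np.savez("after.npz",im=im,K=K,Rm=Rm,e=e)
c=blobs(red(im),(60,20,460,384),200)[0]; h=cv2.convexHull(c); x,y=map(int,cv2.minEnclosingCircle(c)[0])
a=cv2.approxPolyDP(h,0.04*cv2.arcLength(h,True),True)[:,0]; print(a.tolist())
cr=im[max(0,y-90):y+90,max(0,x-120):x+120]; print(max(0,x-120),max(0,y-90), [proj((.519,-.0125,z),K,Rm,e).round(1) for z in (.104,.08)])
cv2.imwrite("pics/w3.png",cv2.resize(cr[:,:,::-1],None,fx=3,fy=3,interpolation=cv2.INTER_CUBIC))
E
```

```text
12.75 [ 0.5171 -0.0127  0.1674] q6 0.7136 yaw 47.71 grip 0.0854 0.0
Mz -0.041 tau6 0.0 F [-0.1  0.2 -0.1] sd [0. 0.]
[[256, 178], [277, 192], [278, 210], [262, 221], [241, 210], [240, 190]]
139 109 [array([260.1, 212.2]), array([259.9, 202.6])]
```

View pics/w3.png

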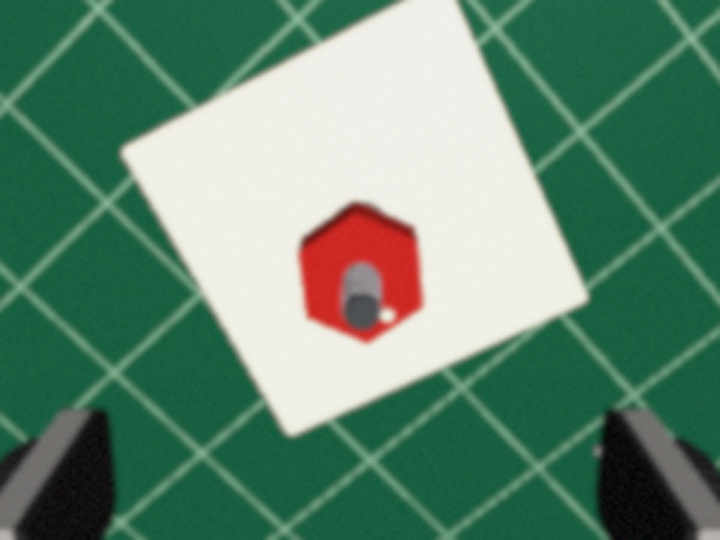

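Wrist crop: spindle tip at (362,310), i.e. full-image (259.7,212.3). That matches the projection of (0.519, −0.0125, 0.104). The nut is on the washer and the fingers are clear. Next, the blue spool.

Request:
{"name": "move_arm", "arguments": {
  "moves": [
    [[-0.01, -0.03, 0.04, 0, 100], [-0.028, -0.09, 0.05, 0, 100], [-0.046, -0.15, 0.05, 0, 100], [-0.064, -0.206, 0.05, 0, 100], [-0.064, -0.206, 0.05, 0, 100]]
  ]
}}

```text
clock: 13.42
eef_pos: [0.4512, -0.2218, 0.2161]
tool_rot: [0.364, 0.931, -0.0, -0.002]
ft_force: [-0.2, 0.1, -0.1]
grip_width: 0.0853
grasp_force: 0.0
```

Request:
{"name": "move_arm", "arguments": {
  "moves": [
    [[0, 0, 0, 0, 100], [0, 0, 0, 0, 100]]
  ]
}}

```text
clock: 13.68
eef_pos: [0.4537, -0.2172, 0.2172]
tool_rot: [0.36, 0.933, 0.0, -0.001]
ft_force: [-0.3, 1.1, 1.1]
grip_width: 0.0857
grasp_force: 0.0
```

```bash
cat > sp.py <<'E'
from h import *
o=monitor.get_obs(); T=R.from_quat(o["tool_rot"]).as_matrix()
im,K,Rm,e,_=cam("wrist"); print(o["eef_pos"].round(4))
for c in blobs(white(im),(60,20,460,384),150)[:4]:
    (x,y),(w,h),a=cv2.fitEllipse(cv2.convexHull(c)); p=plane(x,y,K,Rm,e,.075); d=p-o["eef_pos"]
    print((round(x),round(y)),round(w,1),round(h,1),"pos",p.round(4),"tool offset",(T.T@d).round(4))
cv2.imwrite("pics/w4.png",im[:,:,::-1])
E
python3 sp.py; python3 s.py
```

```text
[ 0.4537 -0.2172  0.2172]
(421, 95) 118.1 188.2 pos [ 0.4923 -0.0399  0.075 ] tool offset [0.0901 0.1574 0.1423]
(257, 187) 36.3 37.5 pos [ 0.4542 -0.219   0.075 ] tool offset [-0.0018 -0.001   0.1422]
(315, 296) 29.9 32.7 pos [ 0.6024 -0.2588  0.075 ] tool offset [-0.1384  0.069   0.142 ]
(97, 373) 35.4 43.0 pos [ 0.5016 -0.5519  0.075 ] tool offset [-0.2605 -0.2159  0.1418]
13.72 [ 0.4538 -0.2171  0.2174] q6 0.2891 yaw 47.86 grip 0.0854 0.0
Mz 0.002 tau6 0.002 F [-0.  -1.4 -0.1] sd [0. 0.]
```

View pics/w4.png

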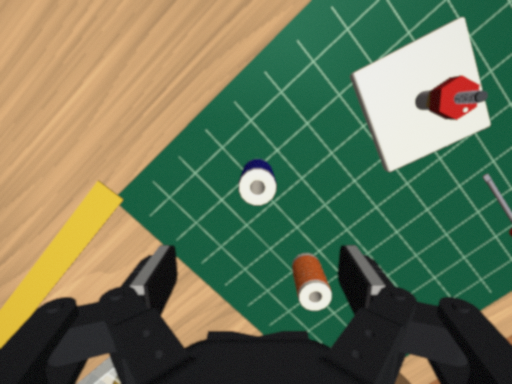

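Wrist view: blue spool top at (257,187), centred between the jaws; orange at (315,296), well clear. Descending to grip.

Request:
{"name": "move_arm", "arguments": {
  "moves": [
    [[0, -0.0005, -0.06, 0, 100], [0, -0.0005, -0.12, 0, 100], [0, -0.0005, -0.17, 0, 100], [0, -0.0005, -0.193, 0, 90], [0, -0.0005, -0.193, 0, 75]]
  ]
}}

```text
clock: 14.35
eef_pos: [0.4522, -0.217, 0.023]
tool_rot: [0.36, 0.933, 0.0, -0.003]
ft_force: [0.6, 0.0, 0.7]
grip_width: 0.0642
grasp_force: 0.0
```

Request:
{"name": "move_arm", "arguments": {
  "moves": [
    [[0, 0, 0, 0, 60], [0, 0, 0, 0, 52], [0, 0, 0, 0, 0], [0, 0, 0, 0, 0], [0, 0, 0, 0, 0]]
  ]
}}

```text
clock: 14.98
eef_pos: [0.455, -0.2195, 0.0267]
tool_rot: [0.361, 0.933, 0.0, 0.002]
ft_force: [-1.0, 0.6, 6.4]
grip_width: 0.0387
grasp_force: 60.0
```

```bash
python3 s.py
```

```text
14.97 [ 0.455  -0.2195  0.0267] q6 0.2879 yaw 47.72 grip 0.0387 60.0
Mz -0.0 tau6 -0.001 F [-1.   0.6  6.4] sd [0. 0.]
```

Request:
{"name": "move_arm", "arguments": {
  "moves": [
    [[0, 0, 0.03, 0, 0], [0, 0, 0.08, 0, 0], [0, 0, 0.13, 0, 0], [0.01, 0.04, 0.14, 0, 0], [0.02, 0.08, 0.14, 0, 0]]
  ]
}}

```text
clock: 15.6
eef_pos: [0.4747, -0.1391, 0.1671]
tool_rot: [0.362, 0.932, 0.0, 0.002]
ft_force: [-0.3, 0.1, -1.8]
grip_width: 0.0386
grasp_force: 60.4
```

Request:
{"name": "move_arm", "arguments": {
  "moves": [
    [[0.015, 0.04, 0, 0, 0], [0.03, 0.08, 0, 0, 0], [0.045, 0.126, 0, 0, 0], [0.045, 0.126, 0, 0, 0], [0.045, 0.126, 0, 0, 0]]
  ]
}}

```text
clock: 16.23
eef_pos: [0.5182, -0.0132, 0.165]
tool_rot: [0.36, 0.933, -0.0, -0.0]
ft_force: [0.0, -0.1, -0.3]
grip_width: 0.0385
grasp_force: 60.6
```

Request:
{"name": "move_arm", "arguments": {
  "moves": [
    [[0, 0, 0, 0, 0], [0, 0, 0, 0, 0]]
  ]
}}

```text
clock: 16.48
eef_pos: [0.5183, -0.0142, 0.165]
tool_rot: [0.362, 0.932, -0.0, 0.0]
ft_force: [-0.7, -1.3, -0.7]
grip_width: 0.0387
grasp_force: 60.6
```

```bash
python3 s.py
python3 - <<'E'
from h import *
o=monitor.get_obs(); T=R.from_quat(o["tool_rot"]).as_matrix()
im,K,Rm,e,_=cam("wrist"); cv2.imwrite("pics/w5.png",im[:,:,::-1])
zt=o["eef_pos"][2]+.0505
for c in blobs(white(im),(150,100,400,384),150)[:4]:
    (x,y),(w,h),a=cv2.fitEllipse(cv2.convexHull(c)); p=plane(x,y,K,Rm,e,zt)
    print((round(x),round(y)),round(w,1),round(h,1),p.round(4),(T.T@(p-o["eef_pos"])).round(4))
im,K,Rm,e,_=cam("scene"); cv2.imwrite("pics/s5.png",cv2.resize(im[90:240,170:310,::-1],None,fx=4,fy=4,interpolation=cv2.INTER_CUBIC))
E
```

```text
16.48 [ 0.5183 -0.0142  0.165 ] q6 0.7126 yaw 47.61 grip 0.0387 60.6
Mz 0.027 tau6 -0.001 F [-0.7 -1.3 -0.7] sd [0. 0.]
(270, 170) 125.9 186.0 [0.4789 0.0264 0.2155] [ 0.0564  0.0034 -0.0505]
(257, 298) 85.0 96.3 [ 0.5138 -0.0112  0.2155] [ 0.0053 -0.0008 -0.0505]
```

View pics/w5.png

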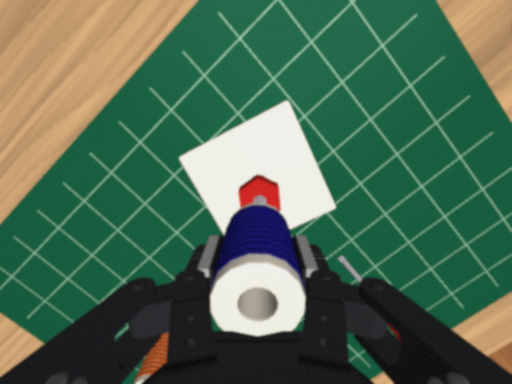

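View pics/s5.png

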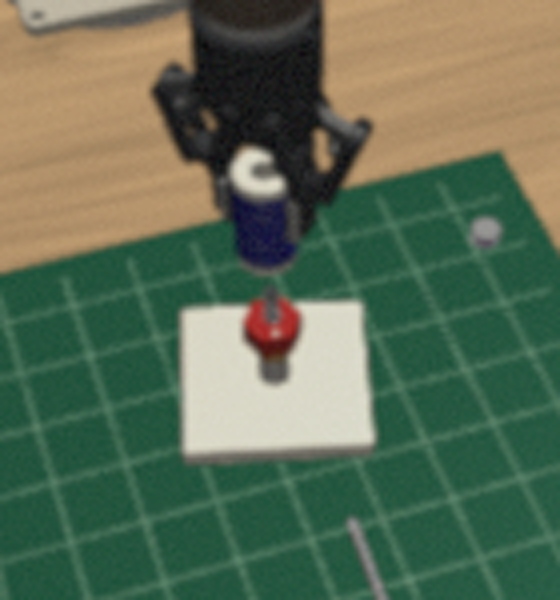

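Run:
```python
from h import *
o=monitor.get_obs(); T=R.from_quat(o["tool_rot"]).as_matrix(); t=o["eef_pos"]
im,K,Rm,e,_=cam("wrist")
for d in (0,.002,.004):
    print(d,[(n,proj(t+T@np.array(p),K,Rm,e).round(0).tolist()) for n,p in (("botfar",(d+.0205,0,.0245)),("topfar",(d+.0205,0,-.0505)),("topnear",(d-.0205,0,-.0505)),("hole",(d,0,-.0505)))])
col=im[200:345,257].astype(int); print([(200+i,*col[i]) for i in range(0,145,3)])
print("spindle tip",proj((.519,-.0125,.104),K,Rm,e).round(1))
```

```text
0 [('botfar', [259.0, 201.0]), ('topfar', [259.0, 264.0]), ('topnear', [259.0, 350.0]), ('hole', [259.0, 309.0])]
0.002 [('botfar', [259.0, 198.0]), ('topfar', [259.0, 259.0]), ('topnear', [259.0, 346.0]), ('hole', [259.0, 305.0])]
0.004 [('botfar', [259.0, 195.0]), ('topfar', [259.0, 254.0]), ('topnear', [259.0, 342.0]), ('hole', [259.0, 301.0])]
[(200, np.int64(147), np.int64(142), np.int64(146)), (203, np.int64(152), np.int64(147), np.int64(143)), (206, np.int64(45), np.int64(42), np.int64(95)), (209, np.int64(20), np.int64(21), np.int64(92)), (212, np.int64(16), np.int64(12), np.int64(89)), (215, np.int64(21), np.int64(20), np.int64(98)), (218, np.int64(23), np.int64(23), np.int64(97)), (221, np.int64(22), np.int64(19), np.int64(88)), (224, np.int64(16), np.int64(17), np.int64(95)), (227, np.int64(20), np.int64(17), np.int64(95)), (230, np.int64(21), np.int64(19), np.int64(89)), (233, np.int64(20), np.int64(20), np.int64(102)), (236, np.int64(18), np.int64(15), np.int64(84)), (239, np.int64(20), np.int64(20), np.int64(106)), (242, np.int64(19), np.int64(21), np.int64(83)), (245, 
[... 1070 characters left out ...]
(145)), (308, np.int64(168), np.int64(160), np.int64(147)), (311, np.int64(165), np.int64(159), np.int64(146)), (314, np.int64(163), np.int64(158), np.int64(145)), (317, np.int64(166), np.int64(159), np.int64(146)), (320, np.int64(201), np.int64(194), np.int64(180)), (323, np.int64(237), np.int64(237), np.int64(233)), (326, np.int64(238), np.int64(238), np.int64(229)), (329, np.int64(238), np.int64(238), np.int64(228)), (332, np.int64(239), np.int64(238), np.int64(228)), (335, np.int64(205), np.int64(204), np.int64(189)), (338, np.int64(26), np.int64(26), np.int64(29)), (341, np.int64(18), np.int64(18), np.int64(18)), (344, np.int64(27), np.int64(27), np.int64(30))]
spindle tip [260.2 211. ]
```

Run:
```python
from h import *
from scipy.optimize import least_squares
o=monitor.get_obs(); T=R.from_quat(o["tool_rot"]).as_matrix(); t=o["eef_pos"]
_,K,Rm,e,_=cam("wrist")
r=lambda x,z:proj(t+T@np.array([x,0,z]),K,Rm,e)[1]
f=lambda p:[r(p[0]+.0205,p[1])-262,r(p[0]-.0205,p[1])-336,r(p[0]+.008,p[1])-287.5,r(p[0]-.008,p[1])-320]
s=least_squares(f,[0,-.05],x_scale=.01); d,h=s.x; print(d,h,s.fun,"bottom far row",r(d+.0205,h+.075))
```

```text
-0.008455682009321328 -0.03559957968915334 [ 0.87788749  2.34430422 -0.0546597  -3.16151063] bottom far row 206.1879013224651
```

Request:
{"name": "move_arm", "arguments": {
  "moves": [
    [[0.001, 0.0005, -0.01, 0, 0], [0.001, 0.0005, -0.02, 0, 0], [0.001, 0.0005, -0.02, 0, 0], [0.001, 0.0005, -0.02, 0, 0]]
  ]
}}

```text
clock: 17.18
eef_pos: [0.5194, -0.0125, 0.1447]
tool_rot: [0.361, 0.933, -0.0, -0.0]
ft_force: [0.5, -0.2, -0.2]
grip_width: 0.0386
grasp_force: 60.5
```

```bash
python3 s.py 3; python3 s.py
python3 - <<'E'
from h import *
im,K,Rm,e,_=cam("scene"); t=monitor.get_obs()["eef_pos"]
h=cv2.cvtColor(im,cv2.COLOR_RGB2HSV); m=cv2.inRange(h,(110,80,20),(140,255,255))
c=blobs(m,(210,90,270,190),20)[0]; print("blue bbox",cv2.boundingRect(c)); M=cv2.moments(c); print(M["m10"]/M["m00"],M["m01"]/M["m00"])
for p in ((.519,-.0125),(.519,-.0145),(.521,-.0125)): print(p,proj((*p,t[2]+.0483-.0375),K,Rm,e).round(2),"tip",proj((*p,.104),K,Rm,e).round(2),"nut",proj((*p,.07),K,Rm,e).round(2))
b=blobs(red(im),(210,130,270,190),10)[0]; print("red bbox",cv2.boundingRect(b)); M=cv2.moments(b); print(M["m10"]/M["m00"],M["m01"]/M["m00"])
E
```

```text
17.27 [ 0.5197 -0.0125  0.1451] q6 0.7137 yaw 47.72 grip 0.0386 60.5
Mz 0.001 tau6 -0.0 F [-0.3 -0.4 -0.6] sd [0.036 0.   ]
17.27 [ 0.5197 -0.0125  0.1451] q6 0.7137 yaw 47.72 grip 0.0386 60.5
Mz 0.032 tau6 -0.0 F [-0.1 -0.7 -0.7] sd [0. 0.]
blue bbox (229, 144, 16, 18)
235.97963558413716 153.42229367631296
(0.519, -0.0125) [237.22 147.49] tip [237.82 161.1 ] nut [238.19 169.45]
(0.519, -0.0145) [236.47 147.68] tip [237.1  161.28] nut [237.49 169.64]
(0.521, -0.0125) [237.46 148.04] tip [238.06 161.64] nut [238.42 169.99]
red bbox (232, 165, 12, 14)
237.4278215223097 172.509186351706
```

Request:
{"name": "move_arm", "arguments": {
  "moves": [
    [[0, 0.0005, -0.007, 0, 0], [0, 0.0005, -0.013, 0, 0], [0, 0.0005, -0.017, 0, 0], [0, 0.0005, -0.021, 0, 0], [0, 0.0005, -0.021, 0, 0]]
  ]
}}

```text
clock: 17.95
eef_pos: [0.5192, -0.0121, 0.1234]
tool_rot: [0.361, 0.933, -0.0, -0.0]
ft_force: [0.2, -0.0, -0.1]
grip_width: 0.0386
grasp_force: 60.5
```

```bash
python3 s.py 2
```

```text
18.0 [ 0.5194 -0.0121  0.1237] q6 0.7147 yaw 47.72 grip 0.0387 60.5
Mz 0.026 tau6 -0.0 F [ 0.3  0.2 -0.4] sd [0.002 0.   ]
```

Bottom is about 7 mm below the tip with no force, so the spindle is in the hole. Lowering on.

Request:
{"name": "move_arm", "arguments": {
  "moves": [
    [[0, 0, -0.004, 0, 0], [0, 0, -0.008, 0, 0], [0, 0, -0.012, 0, 0], [0, 0, -0.015, 0, 0], [0, 0, -0.015, 0, 0]]
  ]
}}

```text
clock: 18.62
eef_pos: [0.5192, -0.0121, 0.1086]
tool_rot: [0.361, 0.933, -0.0, -0.0]
ft_force: [0.3, 0.3, -0.6]
grip_width: 0.0384
grasp_force: 60.5
```

```bash
python3 s.py 2
```

```text
18.68 [ 0.5194 -0.0121  0.1088] q6 0.7147 yaw 47.72 grip 0.0386 60.5
Mz 0.026 tau6 -0.0 F [ 0.3  0.1 -0.5] sd [0.023 0.   ]
```

Request:
{"name": "move_arm", "arguments": {
  "moves": [
    [[0, 0, -0.001, 0, 0], [0, 0, -0.002, 0, 0], [0, 0, -0.003, 0, 0], [0, 0, -0.003, 0, 0]]
  ]
}}

```text
clock: 19.18
eef_pos: [0.5194, -0.0121, 0.1058]
tool_rot: [0.361, 0.933, -0.0, -0.0]
ft_force: [0.1, 0.1, -0.8]
grip_width: 0.0383
grasp_force: 60.5
```

Request:
{"name": "move_arm", "arguments": {
  "moves": [
    [[0, 0, -0.001, 0, 0], [0, 0, -0.001, 0, 0]]
  ]
}}

```text
clock: 19.42
eef_pos: [0.5194, -0.0121, 0.1048]
tool_rot: [0.361, 0.933, -0.0, -0.0]
ft_force: [-0.3, -0.1, -1.2]
grip_width: 0.0387
grasp_force: 60.5
```

```bash
python3 s.py 3
```

```text
19.52 [ 0.5195 -0.0121  0.1049] q6 0.7147 yaw 47.72 grip 0.0385 60.5
Mz -0.011 tau6 -0.0 F [ 0.2 -0.1 -0.7] sd [0.032 0.   ]
```

Request:
{"name": "move_arm", "arguments": {
  "moves": [
    [[0, 0, -0.001, 0, 0], [0, 0, -0.001, 0, 0]]
  ]
}}

```text
clock: 19.77
eef_pos: [0.5194, -0.0121, 0.1038]
tool_rot: [0.361, 0.933, -0.0, -0.0]
ft_force: [-0.2, -0.1, 0.0]
grip_width: 0.0386
grasp_force: 60.5
```

Request:
{"name": "move_arm", "arguments": {
  "moves": [
    [[0, 0, -0.001, 0, 0], [0, 0, -0.001, 0, 0]]
  ]
}}

```text
clock: 20.02
eef_pos: [0.5194, -0.0121, 0.1028]
tool_rot: [0.361, 0.933, -0.0, -0.0]
ft_force: [-0.1, -0.3, -1.2]
grip_width: 0.0387
grasp_force: 60.5
```

```bash
python3 s.py 3
```

```text
20.12 [ 0.5195 -0.0121  0.1029] q6 0.7147 yaw 47.72 grip 0.0388 60.5
Mz 0.02 tau6 0.0 F [-0.1 -0.1 -1.2] sd [0.034 0.   ]
```

Request:
{"name": "move_arm", "arguments": {
  "moves": [
    [[0, 0, -0.001, 0, 0], [0, 0, -0.001, 0, 0]]
  ]
}}

```text
clock: 20.38
eef_pos: [0.5197, -0.0121, 0.1022]
tool_rot: [0.361, 0.933, 0.0, 0.0]
ft_force: [-0.2, -0.5, 0.7]
grip_width: 0.0385
grasp_force: 60.7
```

```bash
python3 s.py 3
```

```text
20.48 [ 0.5196 -0.0121  0.1021] q6 0.7147 yaw 47.72 grip 0.0383 60.8
Mz -0.001 tau6 0.0 F [-0.5 -0.1  0.9] sd [0.004 0.   ]
```

Contact felt: Fz rose by about 2 N and the descent fell short. Now opening, then rising.

Request:
{"name": "move_arm", "arguments": {
  "moves": [
    [[0, 0, 0, 0, 52], [0, 0, 0, 0, 60], [0, 0, 0, 0, 75], [0, 0, 0, 0, 100], [0, 0, 0, 0, 100]]
  ]
}}

```text
clock: 21.1
eef_pos: [0.5195, -0.0121, 0.1019]
tool_rot: [0.361, 0.933, -0.0, 0.0]
ft_force: [0.1, 0.0, -0.7]
grip_width: 0.0853
grasp_force: 0.0
```

Request:
{"name": "move_arm", "arguments": {
  "moves": [
    [[0, 0, 0, 0, 100], [0, 0, 0.02, 0, 100], [0, 0, 0.06, 0, 100], [0, 0, 0.11, 0, 100], [-0.02, 0.02, 0.14, 0, 100]]
  ]
}}

```text
clock: 21.72
eef_pos: [0.5011, 0.0074, 0.2444]
tool_rot: [0.362, 0.932, 0.001, 0.002]
ft_force: [0.3, 0.7, -0.6]
grip_width: 0.0849
grasp_force: 0.0
```

Request:
{"name": "move_arm", "arguments": {
  "moves": [
    [[-0.05, 0.04, 0, 0, 100], [-0.1, 0.08, 0, 0, 100], [-0.1, 0.08, 0, 0, 100], [-0.1, 0.08, 0, 0, 100]]
  ]
}}

```text
clock: 22.22
eef_pos: [0.3999, 0.0881, 0.2424]
tool_rot: [0.36, 0.933, 0.0, 0.001]
ft_force: [0.1, 1.1, 0.6]
grip_width: 0.0851
grasp_force: 0.0
```

```bash
python3 s.py
python3 - <<'E'
from h import *
a,K,Rm,e,_=cam("scene"); b=cam("top")[0]
A=cv2.resize(a[110:230,180:310],None,fx=4,fy=4,interpolation=cv2.INTER_CUBIC); B=cv2.resize(b[165:285,200:320-60+0],None,fx=4,fy=4,interpolation=cv2.INTER_CUBIC) if 0 else cv2.resize(b[165:285,215:285],None,fx=4,fy=4,interpolation=cv2.INTER_CUBIC)
cv2.imwrite("pics/f.png",np.hstack([A,B])[:,:,::-1]); print(A.shape,B.shape)
print([proj((.519,-.0125,z),K,Rm,e).round(1) for z in (.075,.1125,.15)])
E
```

```text
22.23 [0.3999 0.0881 0.2424] q6 0.9542 yaw 47.78 grip 0.0851 0.0
Mz 0.002 tau6 0.014 F [0.1 1.1 0.6] sd [0. 0.]
(480, 520, 3) (480, 280, 3)
[array([238.1, 168.2]), array([237.7, 158.9]), array([237.3, 149.1])]
```

View pics/f.png

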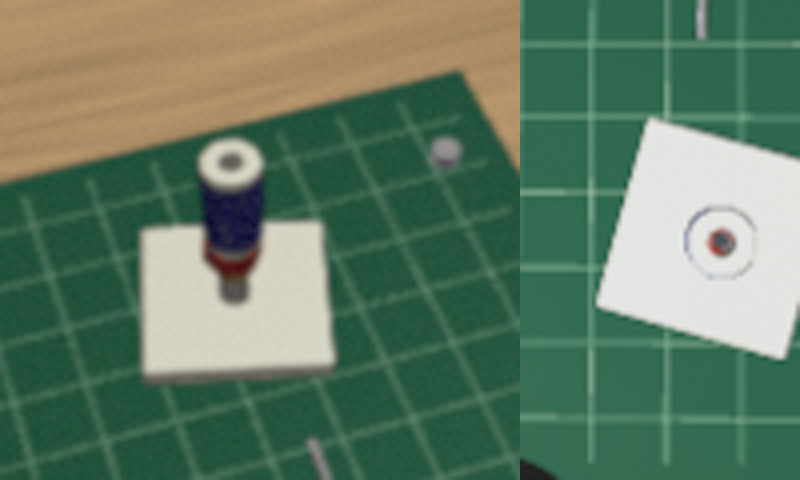

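The left half (scene) shows the spool upright on the red nut, with its top at (231,162). The right half (top) shows the spindle inside the hole at (722,242). The arm is clear, so I'm handing in.

```bash
python3 -c "
from h import *
print(job.job_done())"
```

```text
the job is handed in; nothing more can be done
None
```

The job is handed in: the red nut was tightened to about 0.56 N m against the spring washer, and the blue spool stands upright over the spindle on the nut with the arm clear. The brass nut's angle and the nut's tightness after release were not measured directly, and no verdict came back.

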